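Tighten the glue press on the chess board half until its clutch slips

TASK

The press that holds the checkered half of the chess board has not been tightened yet: turn its orange thumbscrew clockwise until its clutch slips for the first time, then stop, with no more than an eighth of a turn of slip, and let go. Leave the press with the red saucer, which is already tight, as it is, and do not disturb the tumbler or the red bowl.

Things in the scene. Friction and masses are not known exactly. Their poses are not given: they have to be found in the camera images.
- board_knob (a point): Grip point of the thumbscrew to turn, on its upright axis, 124 mm above the table: an orange bar 52 mm long (own x), 14 thick (y), 36 high, its flat top 10 mm above this point, its underside 26 mm below. The +x end has a white stripe. Under it a stem 24 mm across, then an aluminium collar 80 mm across, top 32 mm below this point. z up; yaw falls as the bar turns clockwise from above.
- board_press: Dark steel press under that thumbscrew, fixed to the table, clamping the half of a checkered wooden board (200 x 100 mm) that sticks out on both sides. Origin at the centre of its underside, on the screw's axis. Foot 100 x 150 mm; round bridge 108 mm across, top 86 mm above the table, with a red mark.
- board_screw (a joint): Turn of screw and collar in the press, rad, clockwise from above. Starts at 0.25 to 0.8, turns easily (0.015 N m), and stops dead at 1.2: home. The collar's black mark shows it: home is when it stands at the red mark on the bridge.
- board_clutch (a joint): Slip of the orange bar against the collar, rad, clockwise; 0 at the start (white stripe and black mark in line). The bar carries the screw along until the screw is home; only then does the clutch slip, smoothly, at about 0.08 N m, and stays so when released. Turning back loosens the screw instead of undoing the slip.
- saucer_knob_end (a point): Marked end of the thumbscrew of the other press: middle of the 14 mm thick bar, 24 mm out from its upright axis, on its flat top 134 mm above the table. The press is the same but clamps a red saucer of 110 mm; it is already tight (its marks stand apart). To be left as it is.
- tumbler: Glass tumbler, 70 mm across, 95 mm high, standing loose; origin at the centre of its underside. Not to be disturbed.
- bowl: Red ceramic bowl, 110 mm across, 50 mm high, standing loose; origin at the centre of its underside. Not to be disturbed.
Not all that is in view belongs to the job. What is shaped like the board_press but green is not meant.

How it is judged:
On the way:
1. the screw has been turned home (value of joint board_screw above 1.13 rad), for 0.1 s.
At the end, for the whole second after the job is handed in: The screw of the board press is home (1.13 rad or more) and its clutch has slipped by between 0.06 rad (3 degrees) and 0.8 rad (45 degrees); the thumbscrew is released (value of joint board_screw above 1.13 rad and value of joint board_clutch between 0.06 and 0.8 rad); the robot touches nothing.
It fails at once if the clutch of the board press slips by more than an eighth of a turn (0.8 rad) (value of joint board_clutch above 0.8 rad).
It fails at once if the saucer press's thumbscrew is turned (its end moves over 8 mm) (distance of saucer_knob_end from where it was at the start of the episode above 0.008 m).
It fails at once if the tumbler is disturbed (shifted over 20 mm or tilted over 0.3 rad) (distance of tumbler from where it was at the start of the episode above 0.02 m or angle between tumbler's own z axis and vertical above 0.3 rad).
It fails at once if the bowl is disturbed (shifted over 20 mm or tilted over 0.3 rad) (distance of bowl from where it was at the start of the episode above 0.02 m or angle between bowl's own z axis and vertical above 0.3 rad).
It also fails if it takes over 38 s, if anything falls off the work surface, if the arm or the gripper's body presses on something with over 40 N, if the wrist force passes 120 N, or if a joint passes its speed limit or range.

ROBOT

A 7-joint arm with a two-finger parallel gripper is mounted at the origin on the work surface. World frame = base frame: x ahead of the robot, y to its left, z up, the work surface at z = 0. Lengths are in m, angles in rad, forces in N, time in s.
With the tool pointing down it reaches from about 0.4 to 0.875 m from the base axis. Payload 4.4 kg.
Tool frame: the origin (TCP) lies between the finger pads; the fingertips stand 11 mm ahead of it and the grasp point (between the pads) lies 8 mm behind it (ctrl.finger_overhang is the distance from the TCP to the fingertips, in m); z points along the fingers, y is the line along which they close (so a half turn about z gives the same grasp; the last joint's range is limited). The gripper opens to 85 mm and grips with 20 to 120 N. Pads are 22 mm wide; open, the fingers measure 114 mm over their backs; the gripper's body (76 mm by 85 mm) begins 54 mm behind the grasp point. The pads swing forward as they close: fully open they stand 13 mm farther back than shut.
Start: joints at [1.07, 0.628, 0.038, 1.517, -0.027, 0.996, -0.02], TCP at [0.274, -0.59, 0.242] pointing down, gripper open.
Joint ranges: [-3.06, 3.06], [-0.37, 2.12], [-1.25, 1.32], [0.18, 2.47], [-1.1, 4.24], [0.23, 1.98], [-2.94, 2.94]. Speed limits (rad/s): [2.57, 2.57, 3.14, 3.14, 3.14, 3.14, 3.14].

INTERFACE

Orientations are given as a unit quaternion [x, y, z, w].
In Python, from bench import ctrl, eyes, job gives the robot as it stands.
- The arm moves only by the tool send_rows, never from a script. Its argument "targets" is one flat list of numbers, 5 for each row, row after row: the shift along the tool's x, y, z in m, then the turn about the tool's z in rad, then the closure, from 0 (fully open) to 1 (shut). In form: [x, y, z, twist, hand, x, y, z, twist, hand, ...]. A call has 1 to 8 rows; each row is the pose to reach, as a shift and turn from the pose commanded when the call began, along the tool's axes at that moment; what a row does not reach only later rows make up. A row lasts 1/8 s, in which the tool goes at most 62.5 mm and 10.7 degrees, less where a joint would pass 70% of its speed; a pose out of reach is approached as far as the arm can. A call with a gripper value outside its range is refused whole. The fingers move at their own pace and stop on an object; the grip force is fixed at half the most. Time passes only in rows, so rows that repeat a pose let the fingers close. It gives the time, the measured TCP pose, the force, the opening and the grip force at its end, in the units of the state.
- ctrl.observe(): the state, without advancing time (a new reading comes with each control period).
- eyes.camera(name): name is "scene" or "side" or "wrist"; returns a dict with "frame" (400x640x3 uint8, blue, green, red), "fov_y" (degrees; the focal length in pixels is half the picture's height over the tangent of half this angle, whatever the lens; pixels are square), "cx", "cy" (the principal point, pixels), "R" (3x3) and "t" (3): a world point X has camera coordinates R X + t. Camera axes: x right, y down, z forward; pixel columns grow to the right and rows downward; lengths in m; the calibration is good to about 2 mm. A picture is of the moment at which its call begins. There is no depth.
- job.finish_job(): hands the job in; it is judged then, once.
The state is a dict: "clock": time; "q": joint angles; "qvel": joint speeds; "effort": joint torques, N m; "tcp_pos": TCP position; "ee_rot": TCP orientation; "contact_force": force on the tool from outside, world axes, zero at the start; "wrist_torque": the same for the moment, N m; "gripper_width": finger opening in m; "finger_force": force on a finger pad.
Only numpy, scipy, OpenCV 4.12 (cv2) and the standard library are available. Lean on these libraries where they do the work, as an engineer would, in place of code of your own. Each camera call takes 0.05 s, during which the arm holds its last target. There are 200 camera calls.

## Working session

There is one attempt and no reset: what is moved stays moved. The work goes in short steps, Python scripts to look and compute and a tool call to move; the robot and the scene stay as the last step left them, time stands still between calls to the robot, and variables do not carry over. Pictures are saved under pics/ and viewed, at most 10 in all, crops included, and the job is handed in when it is done.

Besides the shell and the picture viewer there is one more tool, called as name(argument=value, ...), one argument or row to a line, values as JSON. send_rows: Moves the arm, as the interface text tells. Its arguments: {"type":"object","properties":{"targets":{"type":"array"}},"required":["targets"]}

```bash
mkdir -p pics
cat > h.py <<'E'
import numpy as np,cv2,pickle,sys
from bench import ctrl,eyes,job
def grab(n,tag):
    c=eyes.camera(n); cv2.imwrite(f'pics/{tag}.png',c['frame']); pickle.dump(c,open(f'pics/{tag}.pkl','wb')); return c
def load(tag): return pickle.load(open(f'pics/{tag}.pkl','rb'))
def ray(c,u,v):
    f=200/np.tan(np.radians(c['fov_y'])/2); R=np.array(c['R']);t=np.array(c['t'])
    d=R.T@np.array([(u-c['cx'])/f,(v-c['cy'])/f,1]); return -R.T@t,d/np.linalg.norm(d)
def tri(obs):
    A=np.zeros((3,3));b=np.zeros(3);rs=[ray(*o) for o in obs]
    for o,d in rs: P=np.eye(3)-np.outer(d,d);A+=P;b+=P@o
    X=np.linalg.solve(A,b); return X,[np.linalg.norm((np.eye(3)-np.outer(d,d))@(X-o)) for o,d in rs]
def atz(c,u,v,z):
    o,d=ray(c,u,v); return o+d*(z-o[2])/d[2]
def proj(c,X):
    f=200/np.tan(np.radians(c['fov_y'])/2); p=np.array(c['R'])@X+np.array(c['t']); return p[:2]/p[2]*f+[c['cx'],c['cy']]
E
python3 - <<'E'
from h import *
a=grab('scene','a');b=grab('side','b');w=grab('wrist','w')
cv2.imwrite('pics/ab.png',cv2.resize(np.vstack([a['frame'],b['frame']]),None,fx=.75,fy=.75))
for c in(a,b,w): print(c['fov_y'],c['cx'],c['cy'],-np.array(c['R']).T@np.array(c['t']))
print(ctrl.observe())
E
```

```text
53.94730115969066 322.3655395802956 202.32367755618907 [1.22163078 0.07932111 0.77124486]
51.77632519929838 318.80692262526856 199.43143819512466 [ 0.28961119 -0.53626942  0.72872399]
71.30653209888584 324.3587902154126 202.10138239482146 [ 0.35151061 -0.55325323  0.3735239 ]
{'clock': 0.15, 'q': array([ 1.07020549,  0.62917629,  0.03849166,  1.51812843, -0.02698869,
        0.99628706, -0.02000642]), 'qvel': array([-0.00058203, -0.0016514 ,  0.00045512, -0.00409632, -0.00029265,
       -0.00055184, -0.00128852]), 'effort': array([ 1.22505924e-03, -5.63802946e+01,  1.22741483e+00, -1.93650699e+01,
        1.10087506e-02,  7.45371042e-03, -1.01631881e-05]), 'tcp_pos': array([ 0.27360679, -0.58911008,  0.24157665]), 'ee_rot': array([ 9.76466048e-01,  2.15669908e-01, -1.81077544e-04, -7.17544302e-04]), 'contact_force': array([-0.45461344, -0.21824085,  0.40973182]), 'wrist_torque': array([ 0.01843496,  0.02874451, -0.01166293]), 'finger_force': 0.0, 'gripper_width': 0.08533322645063889}
```

View pics/ab.png

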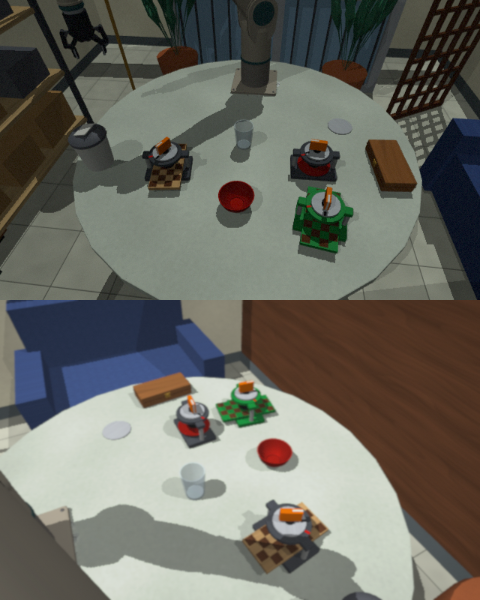

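Top is the scene view, bottom the side view. There are three presses:
- **Scene (217,195) / side (388,287):** dark steel with a wooden checkered board. This fits the description.
- **Scene (423,195):** dark with the red saucer, to be left alone.
- **Scene (435,270):** green, so not meant.

I'll confirm the first in an enlarged crop.

Run:
```python
from h import *
a=load('a');b=load('b')
A=cv2.resize(a['frame'][165:260,170:280],None,fx=5,fy=5,interpolation=2)[:, :400]
A=cv2.resize(a['frame'][165:265,175:275],(400,400),interpolation=2)
B=cv2.resize(b['frame'][255:355,335:435],(400,400),interpolation=2)
cv2.imwrite('pics/crop1.png',np.hstack([A,B]))
```

```text
(no output)
```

View pics/crop1.png

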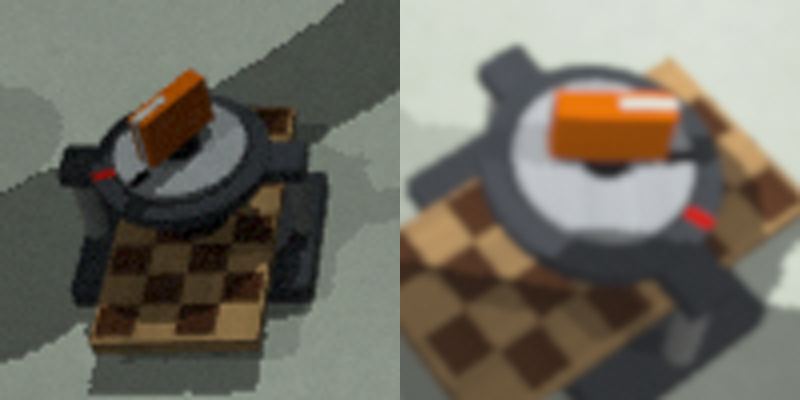

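The crop shows the wooden checkered board in a dark press with an orange bar, a black mark, and a red mark at (103,175) left and (700,218) right, so this is the right press. The top centre of the bar is at crop (169,97) in the scene view and (615,105) in the side view.

Run:
```python
from h import *
a=load('a');b=load('b')
S=lambda x,y:(a,175+x/4,165+y/4)
D=lambda x,y:(b,335+(x-400)/4,255+y/4)
P={}
for n,s,d in[('top',(169,97),(615,105)),('stripe',(134,117),(678,103)),('plain',(200,76),(553,108)),('red',(103,175),(700,218)),('black',(140,180),(690,155))]:
    X,r=tri([S(*s),D(*d)]);P[n]=X;print(n,X.round(4),np.round(r,4))
d=P['stripe']-P['plain'];print('yaw',np.degrees(np.arctan2(d[1],d[0])))
for k in('red','black'):
  d=P[k]-P['top'];print(k,np.degrees(np.arctan2(d[1],d[0])),np.hypot(d[0],d[1]))
# others
for n,s,d in[('tumbler base',(243,150),(194,197)),('bowl',(236,197),(275,154)),('saucerknob',(318,146),(190,104)),('greenknob',(327,199),(246,87))]:
    X,r=tri([(a,s[0]/.75,s[1]/.75),(b,d[0]/.75,d[1]/.75)]);print(n,X.round(3),np.round(r,3))
```

```text
top [ 0.583 -0.246  0.131] [0.0015 0.0015]
stripe [ 0.6056 -0.2591  0.1351] [0.0014 0.0014]
plain [ 0.56   -0.2342  0.1279] [0.0012 0.0012]
red [ 0.6069 -0.2887  0.0845] [0.0011 0.0011]
black [ 0.6165 -0.2627  0.0923] [0.0029 0.0029]
yaw -28.723318271842313
red -60.8053302008563 0.048871247764628686
black -26.44558511757458 0.037454748713937606
tumbler base [ 0.431 -0.005 -0.028] [0.004 0.004]
bowl [ 0.7   -0.002  0.035] [0.003 0.003]
saucerknob [0.526 0.245 0.112] [0.003 0.003]
greenknob [0.734 0.253 0.113] [0. 0.]
```

send_rows(
  targets=[0.425, -0.18, 0, -1.5, 0, 0.425, -0.18, 0, -1.5, 0, 0.425, -0.18, 0, -1.5, 0, 0.425, -0.18, 0, -1.5, 0, 0.425, -0.18, 0, -1.5, 0, 0.425, -0.18, 0, -1.5, 0, 0.425, -0.18, 0, -1.5, 0, 0.425, -0.18, 0, -1.5, 0],
)

```text
clock: 1.15
tcp_pos: [0.5862, -0.242, 0.2423]
ee_rot: [0.562, 0.827, 0.002, -0.0]
contact_force: [0.1, 0.1, -0.1]
gripper_width: 0.0853
finger_force: 0.0
```

Run:
```python
from h import *
s=ctrl.observe();print(s['clock'],s['tcp_pos'],s['q'],s['ee_rot'])
```

```text
1.15 [ 0.58624422 -0.2419905   0.24227806] [ 0.57438541  0.62730796 -0.37842656  1.55708147  0.25602013  1.00595573
  0.50029614] [ 5.62338688e-01  8.26905529e-01  1.55794775e-03 -1.35810329e-04]
```

send_rows(
  targets=[0, 0, 0, -0.18, 0, 0, 0, 0, -0.36, 0, 0, 0, 0, -0.54, 0, 0, 0, 0, -0.69, 0, 0, 0, 0, -0.69, 0],
)

```text
clock: 1.78
tcp_pos: [0.5831, -0.2474, 0.2419]
ee_rot: [0.256, 0.967, 0.0, -0.0]
contact_force: [0.2, -0.3, -0.1]
gripper_width: 0.0855
finger_force: 0.0
```

Run:
```python
from h import *
c=grab('wrist','w2');s=ctrl.observe();pickle.dump(s,open('pics/s2.pkl','wb'));print(s['tcp_pos'],s['q'],s['ee_rot'])
print(proj(c,np.array([.583,-.246,.134])))
```

```text
[ 0.58320126 -0.24737234  0.24193424] [ 0.68389911  0.6562658  -0.5578242   1.55529035  0.38309593  1.04163797
  1.07479639] [ 2.57019928e-01  9.66406030e-01  1.53647018e-04 -3.43025833e-04]
[324.6219674  202.28772135]
```

View pics/w2.png

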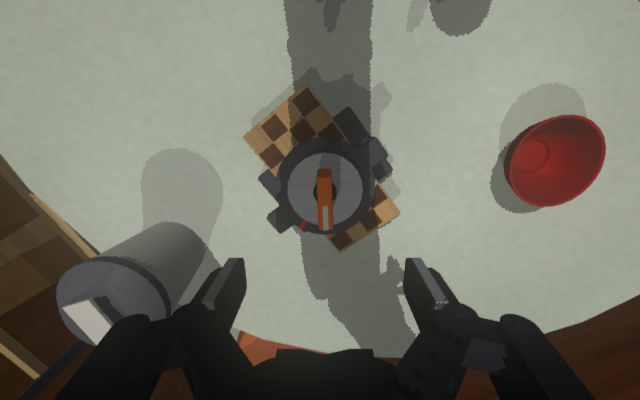

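The bar's top centre sits at (325,201), against a predicted (324.6,202), and the bar lies along tool x. I'll take one enlargement for the marks, then go down.

Run:
```python
from h import *
c=load('w2');cv2.imwrite('pics/crop2.png',cv2.resize(c['frame'][135:245,270:380],(660,600),interpolation=2)[:600])
```

```text
(no output)
```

View pics/crop2.png

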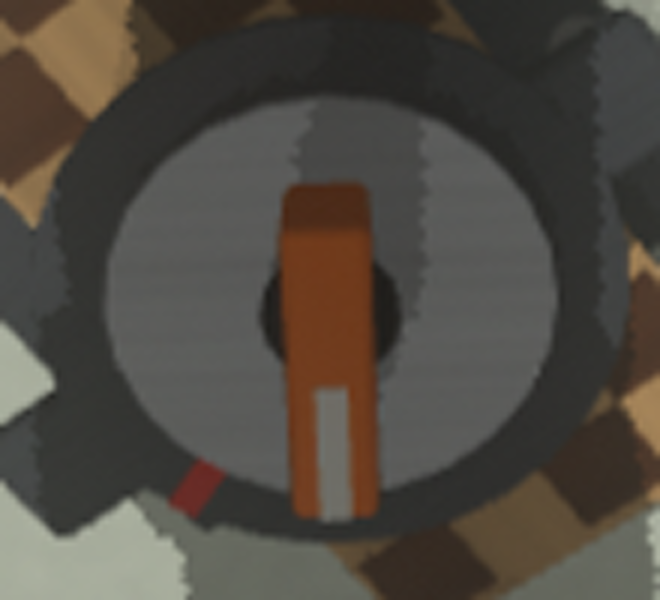

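Run:
```python
from h import *
c=load('w2');s=pickle.load(open('pics/s2.pkl','rb'))
f=lambda x,y,z:atz(c,270+x/6,135+y*110/600,z)
p,q=f(326.5,230,.134),f(338,515,.134);red=f(198,488,.086);m=(p+q)/2
cc=f(331,296,.092)
an=lambda d:np.degrees(np.arctan2(d[1],d[0]))
print(m,cc,np.linalg.norm(q-p),an(q-p),an(red-cc),an(red-m),np.hypot(*(red-m)[:2]))
e=s['ee_rot'];print('toolyaw',np.degrees(2*np.arctan2(e[1],e[0])))
X,r=tri([(c,325.3,203.2),(load('a'),175+169/4,165+97/4),(load('b'),335+215/4,255+105/4)]);print(X,r)
```

```text
[ 0.58490595 -0.24626446  0.134     ] [ 0.58332269 -0.24544179  0.092     ] 0.05055337568258769 -27.699591595929054 -59.80419919312947 -60.941219467754635 0.04810986324584094
toolyaw 150.2133810864081
[ 0.5837568  -0.24601219  0.13144766] [np.float64(0.0010788450418735395), np.float64(0.0018125402355319595), np.float64(0.0013644139921818227)]
```

send_rows(
  targets=[0, 0.0015, 0.04, -0.035, 0, 0, 0.0015, 0.08, -0.035, 0, 0, 0.0015, 0.11, -0.035, 0, 0, 0.0015, 0.125, -0.035, 0, 0, 0.0015, 0.125, -0.035, 0, 0, 0.0015, 0.125, -0.035, 0.5, 0, 0.0015, 0.125, -0.035, 1, 0, 0.0015, 0.125, -0.035, 1],
)

```text
clock: 2.82
tcp_pos: [0.5847, -0.2462, 0.1182]
ee_rot: [0.239, 0.971, -0.0, 0.001]
contact_force: [1.0, -0.2, -0.3]
gripper_width: 0.0322
finger_force: 0.0
```

send_rows(
  targets=[0, 0, 0, 0, 1, 0, 0, 0, 0, 1, 0, 0, 0, 0, 1, 0, 0, 0, 0, 1],
)

```text
clock: 3.32
tcp_pos: [0.5839, -0.2472, 0.118]
ee_rot: [0.239, 0.971, -0.001, 0.0]
contact_force: [-3.3, -2.5, 6.0]
gripper_width: 0.0128
finger_force: 59.3
```

Run:
```python
from h import *
print(ctrl.observe())
```

```text
{'clock': 3.325, 'q': array([ 0.6454198 ,  0.79774573, -0.4936113 ,  1.66214872,  0.49112162,
        0.8077626 ,  1.02009456]), 'qvel': array([-1.09930600e-03, -4.38274372e-04,  1.32099045e-04, -7.38641308e-07,
       -3.96045489e-04,  3.59494272e-04,  1.68268637e-04]), 'effort': array([-1.84621353e+00, -5.47767627e+01, -8.09918672e+00, -1.41433802e+01,
       -4.31967527e-01, -8.35155286e-01, -1.58503692e-02]), 'tcp_pos': array([ 0.58387452, -0.24722491,  0.11803013]), 'ee_rot': array([ 2.39036428e-01,  9.71010167e-01, -9.14257874e-04,  7.49282835e-05]), 'contact_force': array([-3.33871391, -2.46403383,  6.03415081]), 'wrist_torque': array([-0.38595381,  0.46550719,  0.01011499]), 'finger_force': 59.32435691356659, 'gripper_width': 0.012804461292601783}
```

Gripped on the bar: 13 mm opening, 59 N. Now I'll turn in steps and watch the torque.

send_rows(
  targets=[0, 0, 0, 0.08, 1, 0, 0, 0, 0.16, 1, 0, 0, 0, 0.24, 1, 0, 0, 0, 0.32, 1, 0, 0, 0, 0.4, 1, 0, 0, 0, 0.4, 1],
)

```text
clock: 4.08
tcp_pos: [0.5838, -0.2474, 0.118]
ee_rot: [0.427, 0.904, -0.001, 0.0]
contact_force: [-2.8, -3.1, 5.8]
gripper_width: 0.013
finger_force: 59.5
```

Run:
```python
from h import *
s=ctrl.observe();e=s['ee_rot'];print(s['wrist_torque'],s['q'],np.degrees(2*np.arctan2(e[1],e[0])))
```

```text
[-0.54254488  0.50277526 -0.00609685] [ 0.58439116  0.77876227 -0.38604093  1.66415172  0.39064221  0.77557922
  0.70497234] 129.42356998761568
```

send_rows(
  targets=[0, 0, 0, 0.08, 1, 0, 0, 0, 0.16, 1, 0, 0, 0, 0.24, 1, 0, 0, 0, 0.32, 1, 0, 0, 0, 0.32, 1, 0, 0, 0, 0.32, 1],
)

```text
clock: 4.82
tcp_pos: [0.5837, -0.2475, 0.1181]
ee_rot: [0.565, 0.825, -0.001, 0.0]
contact_force: [-4.0, -2.8, 6.3]
gripper_width: 0.0133
finger_force: 59.6
```

Run:
```python
from h import *
s=ctrl.observe();e=s['ee_rot'];print(s['wrist_torque'],s['contact_force'],s['tcp_pos'],s['q'],np.degrees(2*np.arctan2(e[1],e[0])))
c=grab('wrist','w3');cv2.imwrite('pics/w3c.png',cv2.resize(c['frame'][180:400,170:480],(775,550),interpolation=2))
```

```text
[-0.51212415  0.57375793 -0.05921449] [-3.98644454 -2.84792863  6.31802413] [ 0.58372676 -0.24745606  0.11805624] [ 0.53426276  0.76718546 -0.29947802  1.66587956  0.30665378  0.75476824
  0.4577927 ] 111.1348676605606
```

View pics/w3c.png

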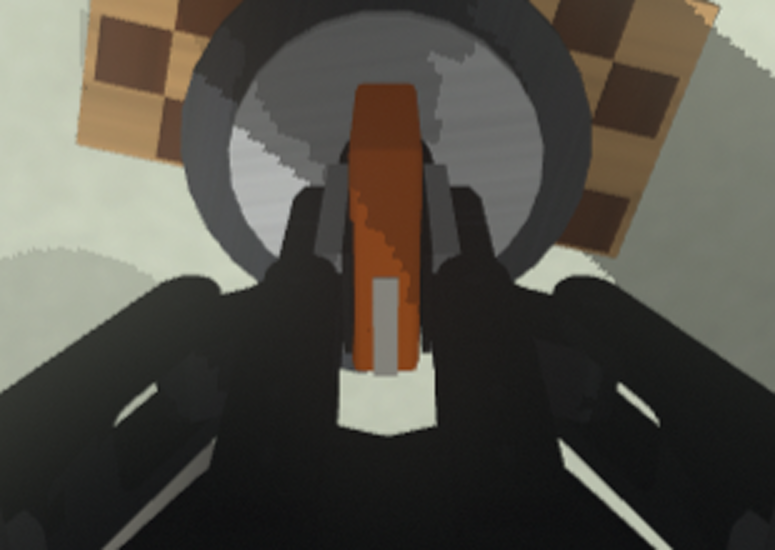

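The bar is held squarely between the pads, with its stripe at crop (385,320). Torque about the axis rose by about 0.06–0.07 N m, so slip is just starting, as the marks predicted. I'll turn a further 0.2, then release and lift.

send_rows(
  targets=[0, 0, 0, 0.07, 1, 0, 0, 0, 0.14, 1, 0, 0, 0, 0.2, 1, 0, 0, 0, 0.2, 1, 0, 0, 0, 0.2, 1],
)

```text
clock: 5.5
tcp_pos: [0.5837, -0.2475, 0.118]
ee_rot: [0.645, 0.764, -0.001, 0.0]
contact_force: [-2.3, -2.5, 7.1]
gripper_width: 0.013
finger_force: 59.6
```

Run:
```python
from h import *
s=ctrl.observe();e=s['ee_rot'];print(s['wrist_torque'],np.degrees(2*np.arctan2(e[1],e[0])))
```

```text
[-0.60686139  0.58669019 -0.02792169] 99.6754806759148
```

send_rows(
  targets=[0, 0, 0, 0, 0.5, 0, 0, 0, 0, 0, 0, 0, 0, 0, 0, 0, 0, 0, 0, 0, 0, 0, 0, 0, 0, 0, 0, 0, 0, 0, 0, 0, 0, 0, 0],
)

```text
clock: 6.38
tcp_pos: [0.5842, -0.2459, 0.1173]
ee_rot: [0.645, 0.764, 0.0, 0.0]
contact_force: [0.3, -0.6, 0.9]
gripper_width: 0.0853
finger_force: 0.0
```

send_rows(
  targets=[0, 0, -0.03, 0, 0, 0, 0, -0.07, 0, 0, 0, 0, -0.12, 0, 0, 0, 0, -0.12, 0, 0, 0, 0, -0.12, 0, 0],
)

```text
clock: 7.0
tcp_pos: [0.5837, -0.2459, 0.237]
ee_rot: [0.645, 0.764, -0.0, -0.0]
contact_force: [-0.2, -0.4, -0.4]
gripper_width: 0.0855
finger_force: 0.0
```

Run:
```python
from h import *
c=grab('wrist','w4');a=grab('scene','a4');b=grab('side','b4')
W=cv2.resize(c['frame'][140:260,265:385],(400,400),interpolation=2)
A=cv2.resize(a['frame'][165:265,175:275],(400,400),interpolation=2)
B=cv2.resize(b['frame'][255:355,335:435],(400,400),interpolation=2)
cv2.imwrite('pics/c4.png',np.hstack([W,B]))
s=ctrl.observe();print(s['tcp_pos'],s['contact_force'],s['gripper_width'])
```

```text
[ 0.58330188 -0.24569696  0.23576186] [-0.18314195  0.45937486 -0.31123861] 0.08547709782254637
```

View pics/c4.png

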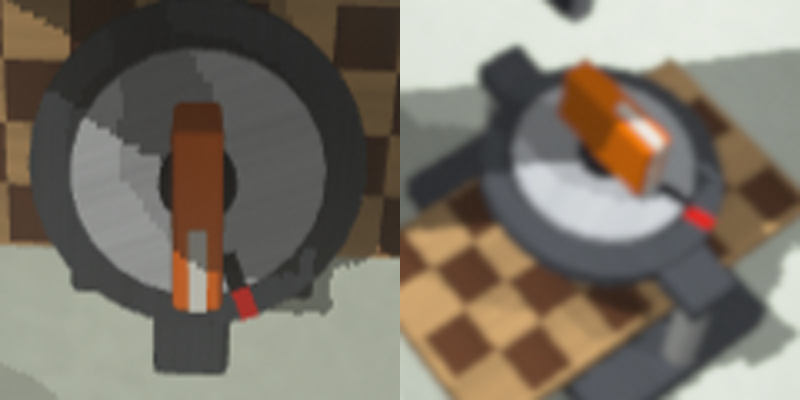

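In the wrist view (left), the black mark at (235,268) lines up with the red mark at (245,303), so the screw is home. The stripe stands about 20° (0.35 rad) past it, inside the window, and the gripper is clear. Handing in.

```bash
python3 -c "
from bench import job
print(job.finish_job())"
```

```text
the job is handed in; nothing more can be done
None
```

The board press's thumbscrew is turned home with about 0.35 rad (20°) of clutch slip by the camera view, the bar is released, the gripper is clear, and the job is handed in; the hand-in returned no verdict.

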